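Ease a safety valve and hold it at full lift

ROBOT

A 6-joint arm with a two-finger parallel gripper is mounted at the origin on the work surface. World frame = base frame: x ahead of the robot, y to its left, z up, the work surface at z = 0. Lengths are in mm, angles in rad, forces in N, time in s.
With the tool pointing down it reaches from about 350 to 850 mm from the base axis. Payload 8.1 kg.
Tool frame: the origin (TCP) lies midway between the tips of the shut fingers; the grasp point (between the pads) lies 19 mm behind it; x points along the fingers, z is the direction in which the jaws open and shut, and the axes are right-handed (so a half turn about x gives the same grasp; the last joint's range is limited). The gripper opens to 85 mm and grips with 20 to 120 N. Pads are 22 mm wide; open, the fingers measure 114 mm over their backs; the gripper's body (76 mm by 85 mm) begins 54 mm behind the grasp point. The pads swing forward as they close: fully open they stand 13 mm farther back than shut.
Start: joints at [1.192, 0.13, 1.488, -0, 1.523, -0.085], TCP at [173.733, 574.301, 231.292] pointing down, gripper open.
Joint ranges: [-2.96, 2.96], [-0.89, 2.26], [0.02, 2.5], [-1.34, 4.48], [0, 2.73], [-2.66, 2.66]. Speed limits (rad/s): [2.39, 2.39, 2.79, 3.14, 3.14, 3.14].

INTERFACE

Orientations are given as a unit quaternion [w, x, y, z].
In Python, from rig import get_obs, camera, finish_job gives the robot as it stands. The module is installed in compiled form; this text tells all that it offers.
- The arm moves only by the shell command python3 -m inch 'ROWS' [FORCE]. ROWS is JSON, a list of rows, each an object with "gripper": the finger opening in m, from 0 to 0.0854; "travel": the shift along the tool's x, y, z in m, a list of three; "twist": the turn about the tool's x in degrees. A call has 1 to 5 rows; each row shifts and turns the commanded pose from where the row before left it, along the tool's axes as they then stand; what a row does not reach is not made up. A row lasts 1/12 s, in which the tool goes at most 41.7 mm and 7.16 degrees, less where a joint would pass 70% of its speed; a pose out of reach is approached as far as the arm can. A call with a gripper value outside its range is refused whole. The fingers move at their own pace and stop on an object; FORCE is the grip in N (left out, the last holds). Time passes only in rows, so rows that do not move let the fingers close. It gives the time, the measured TCP pose, the force and the opening at its end, in the units of the state.
- get_obs(): the state, without advancing time (a new reading comes with each control period).
- camera(name): name is "scene" or "top"; returns a dict with "img" (420x560x3 uint8, red, green, blue), "intrinsics" (3x3 intrinsics, pixels), "extrinsics" (4x4, takes a point from camera to world coordinates). Camera axes: x right, y down, z forward; pixel columns grow to the right and rows downward; lengths in mm; the calibration is good to about 2 mm. A picture is of the moment at which its call begins. There is no depth.
- finish_job(): hands the job in, once; it reports no verdict.
The state is a dict: "time": time; "qpos": joint angles; "qvel": joint speeds; "joint_torque": joint torques, N m; "position": TCP position; "ee_rot": TCP orientation; "ft_force": force on the tool from outside, world axes, zero at the start; "moment": the same for the moment, N m; "finger_gap": opening from 0.0 (shut) to 1.0 (fully open).
Only numpy, scipy, OpenCV 4.12 (cv2) and the standard library are available. Lean on these libraries where they do the work, as an engineer would, in place of code of your own. Each camera call takes 0.05 s, during which the arm holds its last target. There are 200 camera calls.

TASK

Ease the safety valve on the bench by its hand lever: raise the lever until the cam has the spindle at the top of its lift, then let it down under control, without slamming, until the valve is fully seated. Then raise it to the top of its lift again and finish holding the lever there, so that the seat can be inspected. Do not push the lever over the top to its far stop, where the spindle sinks again, and leave the tools and the gasket on the bench alone.

Things in the scene. Friction and masses are not known exactly. Their poses are not given: they have to be found in the camera images.
- valve: Grey flanged safety valve, 300 mm tall, bolted on a round steel plate 150 mm across; fixed, but place and yaw vary. Origin: centre of the plate's underside, on the bench. Axes: z up; outlet branch with 115 mm flange points to +y (face 88 mm out, top 146 mm high); hand lever points to -y. Above the outlet: flange 84 mm across at 117-139 mm height, then a 54 mm bonnet.
- pivot (a point): Point on the lever's level pivot axis, between the yoke cheeks at the top of the valve, 245 mm above the bench on the valve's centre line. Its axes are the valve's: x along the pivot axis, the lever towards -y, z up. The cheeks measure 43 mm over all along x.
- lever_grip (a point): Place to hold the hand lever: 150 mm from the pivot axis, midway in the bar; moves and turns with it (x stays along the pivot axis). The lever is a straight flat steel bar, 12 mm thick along the pivot axis (two upright flat faces that can be pinched from above), 22 mm deep, running from the pivot to a rounded end with a small hole, 180 mm from the pivot.
- lever_bar: The hand lever with its cam discs, about 340 g; its origin is at the pivot point and its x axis along the pivot axis.
- lever (a joint): Lever and cam angle, rad; grows as the lever's end rises. 0: at rest, 0.55 rad below level, valve seated; 0.55: level; 1.15 (34 degrees above level): highest point of the cam; 1.70: far stop, spindle 2 mm lower again. Spring and weight press it back, at most 6 N at the grip, fading to about 1.5 N at 1.15; past about 1.4 the spring tips it on to the far stop. Let go, it falls back and slams.
- spindle (a joint): Lift of the valve spindle, m: 0 seated, 0.0078 at the cam's highest point (a single reading is noisy by about 1 mm). It follows the cam within 0.5 mm: lift = 0.014 * (cos(1.15 - lever angle) - 0.408), less up to 0.0005 of play.
- spindle_top (a point): Tip of the upright spindle above its round lifting nut (35 mm across), which rides on the two cam discs; on the valve's centre line, 297 mm above the bench when seated, 305 mm at full lift.
- spanner_long: Loose open-ended spanner, 220 mm long, lying on the bench; leave it alone. Origin: centre of its underside.
- spanner_short: Loose open-ended spanner, 170 mm long, lying on the bench; leave it alone.
- brush: Loose brush, 200 mm long, lying on the bench; leave it alone.
- gasket: Loose flat metal gasket ring, 71 mm across, 5 mm thick, lying on the bench; leave it alone.

How it is judged:
By the outcome, as a careful person would: the job done as asked, in the order asked, and still so for the second after the job is handed in, while the arm keeps its last pose, push and grip.
It also fails if it takes over 58 s, if anything falls off the work surface, if the arm or the gripper's body presses on something with over 40 N, if the wrist force passes 120 N, or if a joint passes its speed limit or range.

## Working session

There is one attempt and no reset: what is moved stays moved. The work goes in short steps, Python scripts to look and compute and a shell command to move; the robot and the scene stay as the last step left them, time stands still between calls to the robot, and variables do not carry over. Pictures are saved under pics/ and viewed, about 8 in all and at most 12, crops included, and the job is handed in when it is done.

```bash
mkdir -p pics
python3 - <<'E'
from rig import get_obs,camera
import cv2,numpy as np
o=get_obs();print({k:np.round(v,3).tolist() for k,v in o.items()})
ims=[]
for n in("scene","top"):
    c=camera(n);print(n,np.round(c["intrinsics"],1).tolist(),np.round(c["extrinsics"],3).tolist())
    cv2.imwrite(f"pics/{n}1.png",c["img"][:,:,::-1])
E
```

```text
{'time': 0.0, 'qpos': [1.192, 0.131, 1.489, -0.0, 1.523, -0.085], 'qvel': [0.0, 0.001, -0.0, 0.0, 0.001, -0.001], 'joint_torque': [-0.0, -56.942, -50.055, -0.0, 0.015, 0.0], 'position': [173.544, 573.786, 230.228], 'ee_rot': [0.567, -0.422, 0.568, 0.421], 'ft_force': [-0.255, 0.334, -0.403], 'moment': [-0.033, 0.024, -0.034], 'finger_gap': 0.994}
scene [[409.9, 0.0, 283.9], [0.0, 409.9, 209.3], [0.0, 0.0, 1.0]] [[-0.821, 0.402, -0.405, 1070.265], [0.57, 0.558, -0.603, 730.55], [-0.016, -0.726, -0.688, 1101.53], [0.0, 0.0, 0.0, 1.0]]
top [[532.7, 0.0, 284.3], [0.0, 532.7, 207.7], [0.0, 0.0, 1.0]] [[0.015, -0.999, 0.041, 496.766], [-1.0, -0.014, 0.017, -64.81], [-0.017, -0.041, -0.999, 1528.914], [0.0, 0.0, 0.0, 1.0]]
```

View pics/scene1.png

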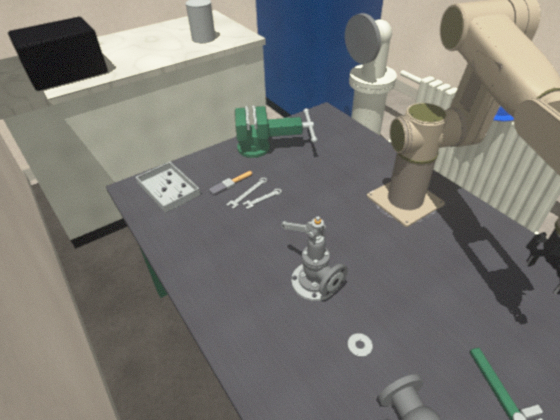

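View pics/top1.png

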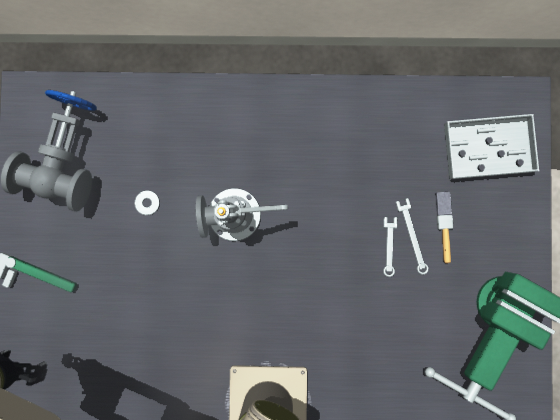

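```bash
cat > h.py <<'E'
import numpy as np
from rig import camera,get_obs
def ray(c,u,v):
    d=c["extrinsics"][:3,:3]@np.linalg.solve(c["intrinsics"],[u,v,1.]);return c["extrinsics"][:3,3],d
def onz(c,u,v,z):
    o,d=ray(c,u,v);return o+d*(z-o[2])/d[2]
def proj(c,p):
    E=c["extrinsics"];q=c["intrinsics"]@(E[:3,:3].T@(np.asarray(p,float)-E[:3,3]));return q[:2]/q[2]
E
python3 - <<'E'
from h import *
import cv2
t=camera("top");s=camera("scene")
a=cv2.resize(t["img"][165:265,185:305],None,fx=4,fy=4,interpolation=cv2.INTER_CUBIC)
b=cv2.resize(s["img"][205:305,270:350],None,fx=4,fy=4,interpolation=cv2.INTER_CUBIC)
cv2.imwrite("pics/crop1.png",np.hstack([a,b])[:,:,::-1])
print(onz(t,237,215,10),onz(t,222,212,297),onz(t,287,208,155))
hsv=cv2.cvtColor(t["img"],cv2.COLOR_RGB2HSV)
m=(hsv[...,1]>90)&(hsv[...,0]>8)&(hsv[...,0]<35);ys,xs=np.nonzero(m[190:230,205:240]);print(len(xs),xs.mean()+205,ys.mean()+190)
E
```

```text
[535.72731639  96.52028797  10.        ] [534.81029535 101.00166242 297.        ] [551.98175376 -47.81349088 155.        ]
32 221.4375 211.25
```

View pics/crop1.png

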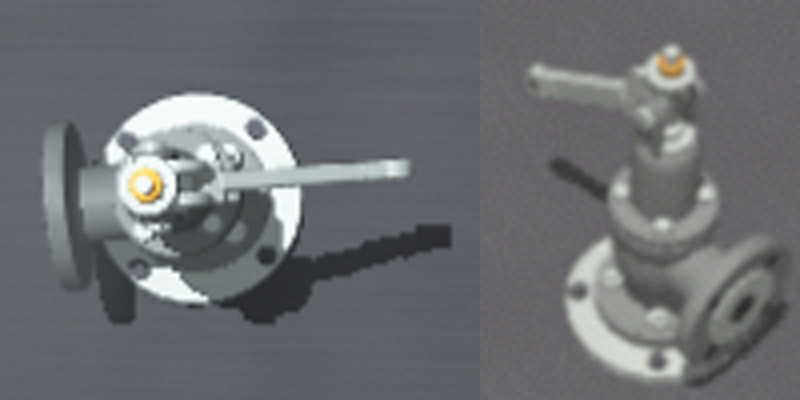

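```bash
cat >> h.py <<'E'
from scipy.spatial.transform import Rotation as R
P=np.array([535.2,101.7,245.]);PSI=0.113
def grip(th,r=150):
    a=th-.55;return P+r*np.array([np.sin(PSI)*np.cos(a),-np.cos(PSI)*np.cos(a),np.sin(a)])
def rot(o): return R.from_quat(np.roll(o["ee_rot"],-1)).as_matrix()
E
python3 - <<'E'
from h import *
t=camera("top")
tip=onz(t,221.6,211.4,295);end=onz(t,285.8,207.2,162);fl=onz(t,202,216.5,90)
print(tip,end,fl); d=end-tip; print("psi lever",np.arctan2(d[0],-d[1]),"flange",np.arctan2(-(fl-tip)[0],(fl-tip)[1]))
o=get_obs();A=rot(o);print(A.round(3))
PS=np.arctan2(d[0],-d[1]);z=A[:,2];w=np.array([np.cos(PS),np.sin(PS),0])
print("twist about tool x to align:",np.degrees(np.arctan2(A[:,0]@np.cross(z,w),z@w)))
E
```

```text
[536.25248798 102.22959107 295.        ] [553.71211964 -44.78714008 162.        ] [528.21450043 182.91094187  90.        ]
psi lever 0.11820584457320865 flange 0.09929867672421146
[[-0.    -0.957  0.29 ]
 [-0.001  0.29   0.957]
 [-1.     0.    -0.001]]
twist about tool x to align: 66.39505608749205
```

```bash
python3 -m inch '[{"gripper":0.085,"travel":[-0.04,0,0],"twist":6.64},{"gripper":0.085,"travel":[-0.04,0,0],"twist":6.64},{"gripper":0.085,"travel":[-0.04,0,0],"twist":6.64},{"gripper":0.085,"travel":[-0.04,0,0],"twist":6.64},{"gripper":0.085,"travel":[0,0,0],"twist":6.64}]' 20
python3 -m inch '[{"gripper":0.085,"travel":[0,0,0],"twist":6.64},{"gripper":0.085,"travel":[0,0,0],"twist":6.64},{"gripper":0.085,"travel":[0,0,0],"twist":6.64},{"gripper":0.085,"travel":[0,0,0],"twist":6.64},{"gripper":0.085,"travel":[0,0,0],"twist":6.64}]'
```

```text
time: 0.67
position: [174.4, 576.1, 402.0]
ee_rot: [0.669, -0.236, 0.662, 0.243]
ft_force: [0.2, 0.6, 2.3]
finger_gap: 0.994
time: 1.08
position: [173.7, 574.3, 391.1]
ee_rot: [0.706, -0.04, 0.706, 0.04]
ft_force: [0.3, -0.5, -0.1]
finger_gap: 0.996
```

```bash
python3 -m inch '[{"gripper":0.085,"travel":[0,-0.032,0.0153],"twist":0},{"gripper":0.085,"travel":[0,-0.032,0.0153],"twist":0},{"gripper":0.085,"travel":[0,-0.032,0.0153],"twist":0},{"gripper":0.085,"travel":[0,-0.032,0.0153],"twist":0},{"gripper":0.085,"travel":[0,-0.032,0.0153],"twist":0}]'
python3 -m inch '[{"gripper":0.085,"travel":[0,-0.032,0.0153],"twist":0},{"gripper":0.085,"travel":[0,-0.032,0.0153],"twist":0},{"gripper":0.085,"travel":[0,-0.032,0.0153],"twist":0},{"gripper":0.085,"travel":[0,-0.032,0.0153],"twist":0},{"gripper":0.085,"travel":[0,-0.032,0.0153],"twist":0}]'
python3 -m inch '[{"gripper":0.085,"travel":[0,-0.032,0.0153],"twist":0},{"gripper":0.085,"travel":[0,-0.032,0.0153],"twist":0},{"gripper":0.085,"travel":[0,-0.032,0.0153],"twist":0},{"gripper":0.085,"travel":[0,-0.032,0.0153],"twist":0},{"gripper":0.085,"travel":[0,-0.032,0.0153],"twist":0}]'
python3 -m inch '[{"gripper":0.085,"travel":[0,-0.032,0.0153],"twist":0},{"gripper":0.085,"travel":[0,-0.032,0.0153],"twist":0},{"gripper":0.085,"travel":[0,-0.032,0.0153],"twist":0},{"gripper":0.085,"travel":[0,-0.032,0.0153],"twist":0},{"gripper":0.085,"travel":[0,0,0],"twist":0}]'
sed -i 's/^P=.*/P=np.array([536.,102.,245.]);PSI=0.115/' h.py
cat > st.py <<'E'
from h import *
import sys
def st(target=None):
    o=get_obs();A=rot(o);g=o["position"]-19*A[:,0]
    u=np.array([np.sin(PSI),-np.cos(PSI),0]);d=g-P;r=d@u
    print("grasp",g.round(1),"r,z",round(r,1),round(d[2],1),"lat",round(d@np.array([np.cos(PSI),np.sin(PSI),0]),1),"theta",round(np.arctan2(d[2],r)+.55,3),"R",round(np.hypot(r,d[2]),1),"F",np.round(o["ft_force"],1),"M",np.round(o["moment"],2),"gap",round(o["finger_gap"],3),"zdir",A[:,2].round(3),"t",round(o["time"],2))
    if target is not None: print("travel mm",(A.T@(grip(target)-g)).round(1))
st(*map(float,sys.argv[1:]))
E
python3 st.py 0
```

```text
time: 1.5
position: [269.0, 423.0, 391.1]
ee_rot: [0.706, -0.042, 0.706, 0.042]
ft_force: [0.6, 0.5, 0.6]
finger_gap: 0.996
time: 1.92
position: [363.8, 273.0, 391.4]
ee_rot: [0.706, -0.042, 0.706, 0.042]
ft_force: [0.6, 0.4, 0.0]
finger_gap: 0.996
time: 2.33
position: [458.7, 123.0, 391.4]
ee_rot: [0.706, -0.042, 0.706, 0.042]
ft_force: [0.8, 1.4, -0.0]
finger_gap: 0.996
time: 2.75
position: [535.8, -0.3, 389.7]
ee_rot: [0.705, -0.041, 0.707, 0.039]
ft_force: [0.7, 0.4, -0.1]
finger_gap: 0.993
grasp [ 5.359e+02 -3.000e-01  4.087e+02] r,z 101.6 163.7 lat -11.9 theta 1.565 R 192.6 F [ 0.7  0.4 -0.1] M [0.04 0.   0.02] gap 0.993 zdir [ 0.994  0.113 -0.002] t 2.75
travel mm [242.1 -25.9  12.3]
```

```bash
python3 -m inch '[{"gripper":0.085,"travel":[0,-0.026,0.012],"twist":0},{"gripper":0.085,"travel":[0.03,0,0],"twist":0},{"gripper":0.085,"travel":[0.03,0,0],"twist":0},{"gripper":0.085,"travel":[0.03,0,0],"twist":0},{"gripper":0.085,"travel":[0.03,0,0],"twist":0}]'
python3 -m inch '[{"gripper":0.085,"travel":[0.03,0,0],"twist":0},{"gripper":0.085,"travel":[0.03,0,0],"twist":0},{"gripper":0.085,"travel":[0.03,0,0],"twist":0},{"gripper":0.06,"travel":[0.03,0,0],"twist":0},{"gripper":0.05,"travel":[0,0,0],"twist":0}]'
python3 st.py 0
python3 - <<'E'
from h import *
import cv2
t=camera("top");s=camera("scene")
a=cv2.resize(t["img"][165:265,205:305],None,fx=4,fy=4,interpolation=cv2.INTER_CUBIC)
b=cv2.resize(s["img"][180:280,250:350],None,fx=4,fy=4,interpolation=cv2.INTER_CUBIC)
cv2.imwrite("pics/c2.png",np.hstack([a,b])[:,:,::-1])
E
```

```text
time: 3.17
position: [548.9, -19.6, 270.0]
ee_rot: [0.706, -0.042, 0.706, 0.042]
ft_force: [0.4, -0.2, -1.0]
finger_gap: 0.995
time: 3.58
position: [544.5, -18.8, 144.1]
ee_rot: [0.702, -0.041, 0.71, 0.042]
ft_force: [-1.8, 0.8, -0.6]
finger_gap: 0.743
grasp [544.7 -18.9 163.1] r,z 121.1 -81.9 lat -5.3 theta -0.045 R 146.2 F [-1.8  0.8 -0.6] M [ 0.07  0.08 -0.  ] gap 0.743 zdir [ 0.993  0.118 -0.011] t 3.58
travel mm [-3.6 -6.8  5.2]
```

View pics/c2.png

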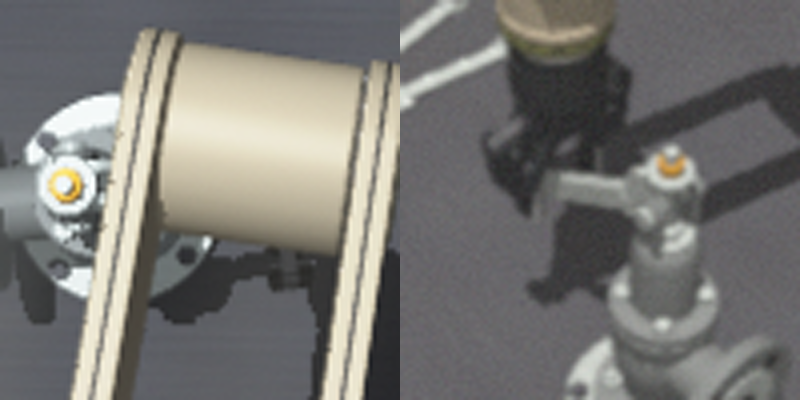

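```bash
python3 -m inch '[{"gripper":0.05,"travel":[0,0,0],"twist":0},{"gripper":0.05,"travel":[0,0,0],"twist":0}]'
python3 st.py 0
```

```text
time: 3.85
position: [550.8, -19.8, 154.3]
ee_rot: [0.707, -0.042, 0.704, 0.041]
ft_force: [1.1, -0.2, 0.9]
finger_gap: 0.583
grasp [550.7 -19.8 173.3] r,z 122.7 -71.7 lat 0.7 theta 0.021 R 142.1 F [ 1.1 -0.2  0.9] M [0.03 0.02 0.02] gap 0.583 zdir [0.993 0.118 0.004] t 3.85
travel mm [ 6.7 -5.2 -0.7]
```

```bash
python3 -m inch '[{"gripper":0.04,"travel":[0.006,-0.005,0],"twist":0},{"gripper":0.025,"travel":[0,0,0],"twist":0},{"gripper":0.0,"travel":[0,0,0],"twist":0},{"gripper":0.0,"travel":[0,0,0],"twist":0},{"gripper":0.0,"travel":[0,0,0],"twist":0}]' 30
python3 -m inch '[{"gripper":0.0,"travel":[0,0,0],"twist":0},{"gripper":0.0,"travel":[0,0,0],"twist":0},{"gripper":0.0,"travel":[0,0,0],"twist":0},{"gripper":0.0,"travel":[0,0,0],"twist":0},{"gripper":0.0,"travel":[0,0,0],"twist":0}]'
python3 st.py 0
```

```text
time: 4.27
position: [552.3, -25.0, 146.5]
ee_rot: [0.708, -0.042, 0.704, 0.041]
ft_force: [12.9, -0.4, -4.9]
finger_gap: 0.135
time: 4.68
position: [552.2, -25.0, 146.4]
ee_rot: [0.708, -0.042, 0.704, 0.041]
ft_force: [13.2, -0.3, -5.5]
finger_gap: 0.132
grasp [552.1 -25.  165.4] r,z 128.0 -79.6 lat 1.4 theta -0.006 R 150.7 F [13.2 -0.3 -5.5] M [-0.22 -1.4  -0.38] gap 0.132 zdir [0.993 0.117 0.006] t 4.68
travel mm [-1.2  0.1 -1.4]
```

```bash
python3 -m inch '[{"gripper":0.0,"travel":[0,0,0.0015],"twist":0},{"gripper":0.0,"travel":[0,0,0.0015],"twist":0},{"gripper":0.0,"travel":[0,0,0],"twist":0}]'
python3 st.py 0; python3 -c "
import numpy as np
a=np.linspace(0,1.15,21)-.55
print(np.c_[-np.diff(150*np.sin(a)),-np.diff(150*np.cos(a))].round(1).tolist())"
```

```text
time: 4.93
position: [552.2, -24.6, 145.9]
ee_rot: [0.705, -0.042, 0.706, 0.041]
ft_force: [-4.0, -1.4, 5.9]
finger_gap: 0.136
grasp [552.2 -24.6 164.9] r,z 127.7 -80.1 lat 1.6 theta -0.011 R 150.7 F [-4.  -1.4  5.9] M [-0.13  0.79 -0.21] gap 0.136 zdir [ 0.993  0.117 -0.001] t 4.93
travel mm [-1.7 -0.2 -1.6]
[[-7.5, -4.3], [-7.7, -3.9], [-7.9, -3.4], [-8.1, -2.9], [-8.3, -2.5], [-8.4, -2.0], [-8.5, -1.5], [-8.6, -1.0], [-8.6, -0.5], [-8.6, -0.0], [-8.6, 0.5], [-8.6, 1.0], [-8.5, 1.4], [-8.4, 1.9], [-8.3, 2.4], [-8.1, 2.9], [-7.9, 3.3], [-7.7, 3.8], [-7.5, 4.2], [-7.3, 4.7]]
```

```bash
python3 -m inch '[{"gripper":0.0,"travel":[-0.0075,-0.0043,-0.0005],"twist":0},{"gripper":0.0,"travel":[-0.0077,-0.0039,0],"twist":0},{"gripper":0.0,"travel":[-0.0079,-0.0034,0],"twist":0},{"gripper":0.0,"travel":[-0.0081,-0.0029,0],"twist":0},{"gripper":0.0,"travel":[-0.0083,-0.0025,0],"twist":0}]'
python3 st.py
python3 -m inch '[{"gripper":0.0,"travel":[-0.0084,-0.002,0],"twist":0},{"gripper":0.0,"travel":[-0.0085,-0.0015,0],"twist":0},{"gripper":0.0,"travel":[-0.0086,-0.001,0],"twist":0},{"gripper":0.0,"travel":[-0.0086,-0.0005,0],"twist":0},{"gripper":0.0,"travel":[-0.0086,0,0],"twist":0}]'
python3 -m inch '[{"gripper":0.0,"travel":[0,0,0],"twist":0},{"gripper":0.0,"travel":[0,0,0],"twist":0},{"gripper":0.0,"travel":[0,0,0],"twist":0}]'
python3 st.py 0.575
python3 - <<'E'
from h import *
import cv2
s=camera("scene")
b=cv2.resize(s["img"][160:260,250:370],None,fx=5,fy=5,interpolation=cv2.INTER_CUBIC)
cv2.imwrite("pics/c3.png",b[:,:,::-1])
E
```

```text
time: 5.35
position: [553.9, -40.8, 184.1]
ee_rot: [0.706, -0.041, 0.706, 0.042]
ft_force: [5.1, 3.1, -8.0]
finger_gap: 0.139
grasp [553.9 -40.8 203.1] r,z 143.9 -41.9 lat 1.4 theta 0.267 R 149.9 F [ 5.1  3.1 -8. ] M [ 0.08 -0.76 -0.29] gap 0.139 zdir [ 0.993  0.118 -0.001] t 5.35
time: 5.77
position: [554.5, -46.1, 227.4]
ee_rot: [0.706, -0.042, 0.706, 0.042]
ft_force: [4.2, 1.1, -6.6]
finger_gap: 0.133
time: 6.02
position: [554.6, -46.1, 227.5]
ee_rot: [0.706, -0.042, 0.706, 0.042]
ft_force: [0.4, 0.7, -2.1]
finger_gap: 0.133
grasp [554.6 -46.1 246.5] r,z 149.3 1.5 lat 1.5 theta 0.56 R 149.3 F [ 0.4  0.7 -2.1] M [ 0.39 -0.12 -0.24] gap 0.133 zdir [ 0.993  0.118 -0.   ] t 6.02
travel mm [-2.3 -0.7 -1.5]
```

View pics/c3.png

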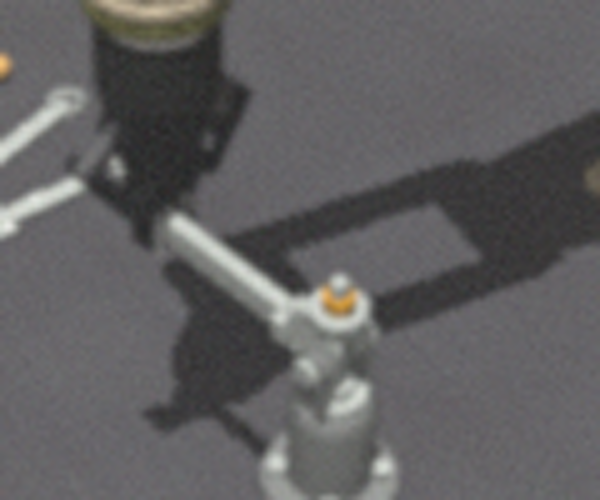

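```bash
python3 -m inch '[{"gripper":0.0,"travel":[-0.0086,0.0005,0],"twist":0},{"gripper":0.0,"travel":[-0.0086,0.001,0],"twist":0},{"gripper":0.0,"travel":[-0.0085,0.0014,0],"twist":0},{"gripper":0.0,"travel":[-0.0084,0.0019,0],"twist":0},{"gripper":0.0,"travel":[-0.0083,0.0024,0],"twist":0}]'
python3 st.py
python3 -m inch '[{"gripper":0.0,"travel":[-0.0081,0.0029,0],"twist":0},{"gripper":0.0,"travel":[-0.0079,0.0033,0],"twist":0},{"gripper":0.0,"travel":[-0.0077,0.0038,0],"twist":0},{"gripper":0.0,"travel":[-0.0075,0.0042,0],"twist":0},{"gripper":0.0,"travel":[-0.0073,0.0047,0],"twist":0}]'
python3 -m inch '[{"gripper":0.0,"travel":[0,0,0],"twist":0},{"gripper":0.0,"travel":[0,0,0],"twist":0},{"gripper":0.0,"travel":[0,0,0],"twist":0}]'
python3 st.py 1.15
python3 - <<'E'
from h import *
import cv2
s=camera("scene");t=camera("top")
b=cv2.resize(s["img"][160:260,250:350],None,fx=4,fy=4,interpolation=cv2.INTER_CUBIC)
a=cv2.resize(t["img"][165:265,205:305],None,fx=4,fy=4,interpolation=cv2.INTER_CUBIC)
cv2.imwrite("pics/c4.png",np.hstack([b,a])[:,:,::-1])
for z in(297,305):print(proj(s,[536,102,z]))
E
```

```text
time: 6.48
position: [553.7, -39.0, 270.6]
ee_rot: [0.706, -0.042, 0.706, 0.042]
ft_force: [2.2, -0.4, -6.6]
finger_gap: 0.138
grasp [553.7 -39.  289.6] r,z 142.1 44.6 lat 1.4 theta 0.854 R 148.9 F [ 2.2 -0.4 -6.6] M [-0.32 -0.47 -0.27] gap 0.138 zdir [ 0.993  0.118 -0.   ] t 6.48
time: 6.9
position: [551.6, -20.1, 309.5]
ee_rot: [0.706, -0.042, 0.706, 0.041]
ft_force: [1.7, -1.6, -3.9]
finger_gap: 0.136
time: 7.15
position: [551.7, -20.2, 309.2]
ee_rot: [0.706, -0.042, 0.706, 0.042]
ft_force: [-1.6, -2.0, 2.2]
finger_gap: 0.136
grasp [551.7 -20.2 328.2] r,z 123.2 83.2 lat 1.5 theta 1.144 R 148.7 F [-1.6 -2.   2.2] M [ 0.03  0.21 -0.18] gap 0.136 zdir [0.993 0.118 0.001] t 7.15
travel mm [-1.5 -0.6 -1.5]
[317.30703639 215.90648202]
[317.42142535 213.85521167]
```

View pics/c4.png

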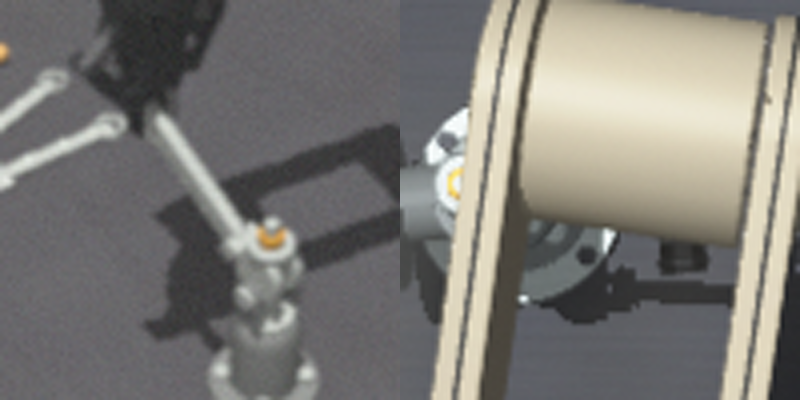

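```bash
python3 -m inch '[{"gripper":0.0,"travel":[0.0073,-0.0047,0],"twist":0},{"gripper":0.0,"travel":[0.0075,-0.0042,0],"twist":0},{"gripper":0.0,"travel":[0.0077,-0.0038,0],"twist":0},{"gripper":0.0,"travel":[0.0079,-0.0033,0],"twist":0},{"gripper":0.0,"travel":[0.0081,-0.0029,0],"twist":0}]'
python3 -m inch '[{"gripper":0.0,"travel":[0.0083,-0.0024,0],"twist":0},{"gripper":0.0,"travel":[0.0084,-0.0019,0],"twist":0},{"gripper":0.0,"travel":[0.0085,-0.0014,0],"twist":0},{"gripper":0.0,"travel":[0.0086,-0.001,0],"twist":0},{"gripper":0.0,"travel":[0.0086,-0.0005,0],"twist":0}]'
python3 st.py
python3 -m inch '[{"gripper":0.0,"travel":[0.0043,0,0],"twist":0},{"gripper":0.0,"travel":[0.0043,0,0],"twist":0},{"gripper":0.0,"travel":[0.0043,0.0002,0],"twist":0},{"gripper":0.0,"travel":[0.0043,0.0003,0],"twist":0},{"gripper":0.0,"travel":[0.0043,0.0005,0],"twist":0}]'
python3 -m inch '[{"gripper":0.0,"travel":[0.0043,0.0005,0],"twist":0},{"gripper":0.0,"travel":[0.0043,0.0007,0],"twist":0},{"gripper":0.0,"travel":[0.0042,0.0008,0],"twist":0},{"gripper":0.0,"travel":[0.0042,0.001,0],"twist":0},{"gripper":0.0,"travel":[0.0042,0.001,0],"twist":0}]'
python3 st.py 0
```

```text
time: 7.67
position: [553.8, -39.2, 268.5]
ee_rot: [0.706, -0.041, 0.706, 0.042]
ft_force: [-0.1, 0.5, -0.7]
finger_gap: 0.129
time: 8.08
position: [554.6, -45.9, 226.3]
ee_rot: [0.706, -0.042, 0.706, 0.042]
ft_force: [0.0, 1.3, -2.4]
finger_gap: 0.132
grasp [554.6 -46.  245.3] r,z 149.1 0.3 lat 1.5 theta 0.552 R 149.1 F [ 0.   1.3 -2.4] M [ 0.63 -0.05 -0.24] gap 0.132 zdir [ 0.993  0.118 -0.   ] t 8.08
time: 8.5
position: [554.5, -45.0, 205.7]
ee_rot: [0.706, -0.042, 0.706, 0.042]
ft_force: [0.1, 1.4, -3.4]
finger_gap: 0.131
time: 8.92
position: [554.0, -41.1, 184.4]
ee_rot: [0.706, -0.042, 0.706, 0.042]
ft_force: [-0.6, 2.3, -3.6]
finger_gap: 0.136
grasp [554.  -41.1 203.4] r,z 144.2 -41.6 lat 1.5 theta 0.269 R 150.1 F [-0.6  2.3 -3.6] M [ 0.6   0.14 -0.2 ] gap 0.136 zdir [ 0.993  0.118 -0.   ] t 8.92
travel mm [36.8 16.3 -1.5]
```

```bash
python3 -m inch '[{"gripper":0.0,"travel":[0.0041,0.0012,0],"twist":0},{"gripper":0.0,"travel":[0.0041,0.0013,0],"twist":0},{"gripper":0.0,"travel":[0.004,0.0014,0],"twist":0},{"gripper":0.0,"travel":[0.004,0.0015,0],"twist":0},{"gripper":0.0,"travel":[0.004,0.0017,0],"twist":0}]'
python3 -m inch '[{"gripper":0.0,"travel":[0.003,0.0014,0],"twist":0},{"gripper":0.0,"travel":[0.003,0.0014,0],"twist":0},{"gripper":0.0,"travel":[0.003,0.0015,0],"twist":0},{"gripper":0.0,"travel":[0.002,0.001,0],"twist":0},{"gripper":0.0,"travel":[0.002,0.0011,0],"twist":0}]'
python3 st.py 0
python3 -m inch '[{"gripper":0.0,"travel":[0.0015,0.0008,0],"twist":0},{"gripper":0.0,"travel":[0.0015,0.0009,0],"twist":0},{"gripper":0.0,"travel":[0,0,0],"twist":0},{"gripper":0.0,"travel":[0,0,0],"twist":0}]'
python3 st.py 0
```

```text
time: 9.33
position: [553.3, -34.1, 164.2]
ee_rot: [0.706, -0.042, 0.706, 0.042]
ft_force: [0.0, 0.9, -3.1]
finger_gap: 0.133
time: 9.75
position: [552.6, -27.9, 151.6]
ee_rot: [0.706, -0.042, 0.706, 0.042]
ft_force: [-2.0, -1.1, 0.1]
finger_gap: 0.131
grasp [552.6 -27.9 170.6] r,z 130.9 -74.4 lat 1.6 theta 0.033 R 150.6 F [-2.  -1.1  0.1] M [ 0.14  0.27 -0.26] gap 0.131 zdir [0.993 0.118 0.   ] t 9.75
travel mm [ 4.   3.  -1.6]
time: 10.08
position: [552.6, -27.5, 150.9]
ee_rot: [0.706, -0.043, 0.706, 0.041]
ft_force: [-7.5, -5.2, 11.5]
finger_gap: 0.129
grasp [552.6 -27.4 169.9] r,z 130.5 -75.1 lat 1.7 theta 0.028 R 150.5 F [-7.5 -5.2 11.5] M [-0.62  1.57 -0.15] gap 0.129 zdir [0.993 0.117 0.001] t 10.08
travel mm [ 3.3  2.6 -1.7]
```

```bash
python3 -m inch '[{"gripper":0.0,"travel":[0.001,0.0006,0],"twist":0},{"gripper":0.0,"travel":[0.001,0.0006,0],"twist":0},{"gripper":0.0,"travel":[0,0,0],"twist":0},{"gripper":0.0,"travel":[0,0,0],"twist":0},{"gripper":0.0,"travel":[0,0,0],"twist":0}]'
python3 st.py 0
python3 - <<'E'
from h import *
import cv2
s=camera("scene")
b=cv2.resize(s["img"][180:280,250:350],None,fx=4,fy=4,interpolation=cv2.INTER_CUBIC)
old=cv2.imread("pics/scene1.png")[180:280,250:350,::-1]
old=cv2.resize(old,None,fx=4,fy=4,interpolation=cv2.INTER_CUBIC)
cv2.imwrite("pics/c5.png",np.hstack([old,b])[:,:,::-1])
E
```

```text
time: 10.5
position: [552.7, -27.5, 150.8]
ee_rot: [0.707, -0.043, 0.705, 0.04]
ft_force: [-15.5, -10.0, 23.0]
finger_gap: 0.133
grasp [552.7 -27.4 169.8] r,z 130.4 -75.2 lat 1.7 theta 0.027 R 150.5 F [-15.5 -10.   23. ] M [-1.28  2.64 -0.16] gap 0.133 zdir [0.993 0.117 0.002] t 10.5
travel mm [ 3.2  2.6 -1.7]
```

View pics/c5.png

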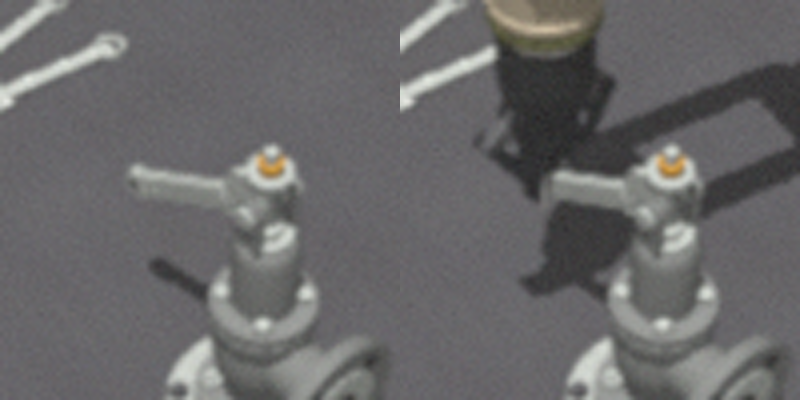

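```bash
python3 -m inch '[{"gripper":0.0,"travel":[0,0,0],"twist":0},{"gripper":0.0,"travel":[-0.002,-0.001,0],"twist":0},{"gripper":0.0,"travel":[-0.0015,-0.001,0],"twist":0},{"gripper":0.0,"travel":[0,0,0],"twist":0}]'
python3 st.py
python3 -m inch '[{"gripper":0.0,"travel":[-0.0075,-0.0043,0],"twist":0},{"gripper":0.0,"travel":[-0.0077,-0.0039,0],"twist":0},{"gripper":0.0,"travel":[-0.0079,-0.0034,0],"twist":0},{"gripper":0.0,"travel":[-0.0081,-0.0029,0],"twist":0},{"gripper":0.0,"travel":[-0.0083,-0.0025,0],"twist":0}]'
python3 -m inch '[{"gripper":0.0,"travel":[-0.0084,-0.002,0],"twist":0},{"gripper":0.0,"travel":[-0.0085,-0.0015,0],"twist":0},{"gripper":0.0,"travel":[-0.0086,-0.001,0],"twist":0},{"gripper":0.0,"travel":[-0.0086,-0.0005,0],"twist":0},{"gripper":0.0,"travel":[-0.0086,0,0],"twist":0}]'
python3 -m inch '[{"gripper":0.0,"travel":[0,0,0],"twist":0},{"gripper":0.0,"travel":[0,0,0],"twist":0}]'
python3 st.py 0.575
```

```text
time: 10.88
position: [552.6, -27.5, 150.9]
ee_rot: [0.706, -0.042, 0.706, 0.041]
ft_force: [-5.4, -3.3, 4.2]
finger_gap: 0.137
grasp [552.6 -27.4 169.9] r,z 130.5 -75.1 lat 1.6 theta 0.028 R 150.6 F [-5.4 -3.3  4.2] M [-0.52  0.97 -0.21] gap 0.137 zdir [0.993 0.118 0.001] t 10.88
time: 11.3
position: [554.2, -43.3, 190.0]
ee_rot: [0.706, -0.041, 0.706, 0.042]
ft_force: [1.3, 5.2, -7.3]
finger_gap: 0.134
time: 11.72
position: [554.8, -48.6, 232.9]
ee_rot: [0.706, -0.042, 0.706, 0.042]
ft_force: [0.7, 3.8, -8.0]
finger_gap: 0.134
time: 11.88
position: [554.9, -48.7, 233.4]
ee_rot: [0.706, -0.042, 0.706, 0.042]
ft_force: [-2.1, 3.9, -4.5]
finger_gap: 0.131
grasp [554.9 -48.7 252.4] r,z 151.8 7.4 lat 1.5 theta 0.598 R 152.0 F [-2.1  3.9 -4.5] M [ 0.66  0.17 -0.24] gap 0.131 zdir [0.993 0.118 0.   ] t 11.88
travel mm [ 3.6  1.9 -1.5]
```

```bash
python3 -m inch '[{"gripper":0.0,"travel":[-0.0086,0.0008,0],"twist":0},{"gripper":0.0,"travel":[-0.0086,0.0013,0],"twist":0},{"gripper":0.0,"travel":[-0.0085,0.0017,0],"twist":0},{"gripper":0.0,"travel":[-0.0084,0.0022,0],"twist":0},{"gripper":0.0,"travel":[-0.0083,0.0027,0],"twist":0}]'
python3 st.py
python3 -m inch '[{"gripper":0.0,"travel":[-0.0081,0.0032,0],"twist":0},{"gripper":0.0,"travel":[-0.0079,0.0036,0],"twist":0},{"gripper":0.0,"travel":[-0.0077,0.0041,0],"twist":0},{"gripper":0.0,"travel":[-0.007,0.0042,0],"twist":0},{"gripper":0.0,"travel":[-0.006,0.004,0],"twist":0}]'
python3 -m inch '[{"gripper":0.0,"travel":[0,0,0],"twist":0},{"gripper":0.0,"travel":[0,0,0],"twist":0},{"gripper":0.0,"travel":[0,0,0],"twist":0}]'
python3 st.py 1.165
python3 - <<'E'
from h import *
import cv2
s=camera("scene")
cv2.imwrite("pics/s6.png",s["img"][:,:,::-1])
b=cv2.resize(s["img"][170:250,270:350],None,fx=7,fy=7,interpolation=cv2.INTER_CUBIC)
cv2.imwrite("pics/c6.png",b[:,:,::-1])
for a in(.9,1.0,1.1,1.15,1.2,1.3):print(a,((proj(s,grip(a,110))-[270,170])*7).round(1),((proj(s,grip(a,60))-[270,170])*7).round(1))
E
```

```text
time: 12.3
position: [553.9, -40.6, 276.1]
ee_rot: [0.706, -0.042, 0.706, 0.041]
ft_force: [0.2, -2.2, -5.6]
finger_gap: 0.133
grasp [553.9 -40.6 295.1] r,z 143.7 50.1 lat 1.4 theta 0.885 R 152.2 F [ 0.2 -2.2 -5.6] M [-0.7  -0.07 -0.13] gap 0.133 zdir [0.993 0.117 0.   ] t 12.3
time: 12.72
position: [551.8, -21.2, 313.0]
ee_rot: [0.706, -0.042, 0.706, 0.041]
ft_force: [-1.5, -4.4, -2.9]
finger_gap: 0.132
time: 12.97
position: [551.8, -21.1, 312.9]
ee_rot: [0.706, -0.042, 0.705, 0.041]
ft_force: [-2.8, -3.6, 2.5]
finger_gap: 0.132
grasp [551.8 -21.1 331.9] r,z 124.1 86.9 lat 1.6 theta 1.161 R 151.6 F [-2.8 -3.6  2.5] M [-0.59  0.42 -0.22] gap 0.132 zdir [0.993 0.118 0.001] t 12.97
travel mm [ 0.4  1.6 -1.6]
0.9 [157.7 219.2] [233.1 305.3]
1.0 [164.5 206.5] [237.2 298.7]
1.1 [173.  195.5] [242.2 293.1]
1.15 [177.9 190.8] [245.  290.8]
1.2 [183.2 186.6] [248.1 288.7]
1.3 [194.9 179.8] [254.8 285.4]
```

View pics/c6.png

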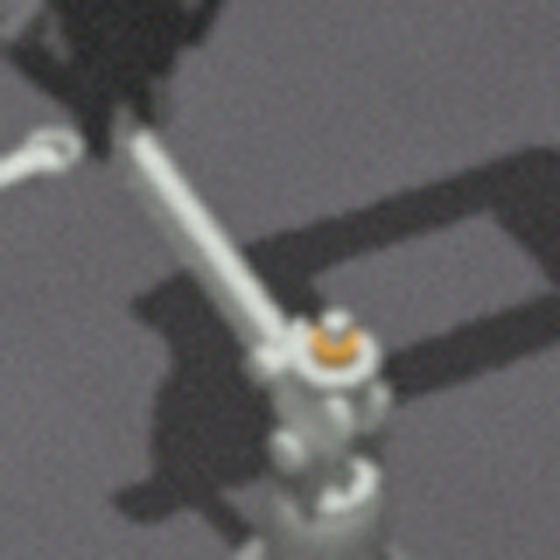

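```bash
python3 -m inch '[{"gripper":0.0,"travel":[0,0,0],"twist":0},{"gripper":0.0,"travel":[0,0,0],"twist":0},{"gripper":0.0,"travel":[0,0,0],"twist":0},{"gripper":0.0,"travel":[0,0,0],"twist":0},{"gripper":0.0,"travel":[0,0,0],"twist":0}]'
python3 st.py 1.165
python3 -c "from rig import finish_job;print(finish_job())"
```

```text
time: 13.43
position: [551.8, -21.2, 312.9]
ee_rot: [0.706, -0.042, 0.705, 0.042]
ft_force: [-2.8, -4.1, 1.2]
finger_gap: 0.133
grasp [551.8 -21.2 331.9] r,z 124.2 86.9 lat 1.6 theta 1.161 R 151.6 F [-2.8 -4.1  1.2] M [-0.52  0.45 -0.17] gap 0.133 zdir [0.993 0.118 0.001] t 13.43
travel mm [ 0.4  1.7 -1.6]
the job is handed in; nothing more can be done
None
```

I eased the valve as asked: the lever went up to the top of its lift, down slowly onto the seat, and up to the top again. The job was handed in at 13.4 s with the gripper holding the lever there.

- **First top:** the gripper position gave a lever angle of about 1.14 rad. The spindle tip had risen about 2 pixels in the scene camera, roughly 8 mm.
- **Seating:** the lever met its lower stop with no further motion, at up to 23 N push. In the picture the spindle tip was back where it started.
- **Final hold:** the gripper read 1.161 rad and was steady. The picture showed the bar at about 1.12 ± 0.06 rad and the spindle tip as high as the first time.
- **Disagreement:** at the stop the gripper angle read 0.027 rad instead of 0, so the grip slipped by about 4 mm during the first cycle. The true final angle is therefore probably 1.13–1.16 rad, and the true first top about 1.12–1.15 rad. The lift is nearly flat across both ranges.
- **Loose items:** the arm did not go near the tools or the gasket. I did not measure their positions again at the end.

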